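# Clamp a drum hoop with a lever bolt

## Task

Clamp the drum hoop: turn the upright lever bolt of the steel clamp clockwise until it is just snug on the bar (no harder, or the wood is bruised), then fold its lever down flat onto its rest. Leave the bolt snug, and do not disturb the hoop or the other things on the bench.

Things in the scene. Friction and masses are not known exactly. Their poses are not given: they have to be found in the camera images.
- bolt: Steel lever bolt, upright in the clamp, turning about its vertical axis (right-hand thread: clockwise from above goes in, 8 mm a turn). Origin: on that axis at the lever's hinge pin, 112 to 117 mm above the bench, between the 34 mm wide fork. z up, x along the hinge pin, y to the side to which the lever folds.
- rest_end (a point): End of the lever's rest, a flat steel tongue 16 mm wide on the bolt, 64 mm out from its axis along its y; its top is 16.5 mm below the hinge pin. The lever folds to this side; the rest turns with the bolt.
- collar (a point): Middle of the bolt's collar (46 mm across), just above the bar. Feel of the bolt: drag 0.12 N m either way; after 0.7 to 2.9 rad (differs, unseen) it takes load, climbing 1.2 N m per rad. Snug at a load of 0.25 N m (10 N on the bar), bruising above 0.65 N m (26 N). A reading at rest is the load give or take the drag. Let go, it springs back up to 0.45 rad and keeps 0.1 N m.
- lever (a joint): Fold angle of the lever: 0 = upright, 1.55 rad = closed, lying flat over the rest (the end stop). It stays where it is left; its hinge is stiff, about 0.3 N m (4 N at 80 mm from the pin).
- lever_tip (a point): Centre of the free end of the lever, 98 mm from the hinge pin. The lever is a flat aluminium blade 12 mm thick (along the bolt's x), 28 mm wide (along the bolt's y when upright) from 38 mm to 98 mm from the pin, 18 mm wide below that. Its axes turn with the lever: z along the blade, away from the pin.
- bar: Flat steel clamp bar 125 x 36 x 10 mm, top 70 mm above the bench, which the bolt presses down; its far end lies over the hoop's rim. It does not move. Origin: on the bolt's axis at bench level; x points along the bar to the hoop. It sits on a round housing 72 mm across on a wooden base 155 x 130 x 18 mm.
- hoop: Wooden drum hoop, ring 220 mm across, wall 8 mm, 58 mm tall, lying loose on the bench with its near rim under the bar's end. Origin: centre of its underside.
- cork_block: Bystander: cork sanding block 75 x 45 x 28 mm inside the hoop; leave it where it is. Origin: centre of its underside.
- tack_jar: Bystander: amber jar, 48 mm across, 55 mm tall, inside the hoop; leave it where it is. Origin: centre of its underside.
- mallet: Bystander: hammer 260 mm long lying on the left of the bench; leave it where it is. Origin: middle of the tool, at bench level.
- glue: Bystander: white bottle, 60 mm across, 150 mm tall, on the right; leave it where it is. Origin: centre of its underside.
- brush: Bystander: brush lying on the right; leave it where it is. Origin: middle of the tool, at bench level.
- block: Bystander: dark wooden block 120 x 50 x 40 mm on the left; leave it where it is. Origin: centre of its underside.
- mug: Bystander: blue mug 76 mm across, 90 mm tall, on the right; leave it where it is. Origin: centre of its underside.
There are look-alikes about, which are no part of the job. Several things look just like the hoop: the one meant starts farthest to the robot's right.

How it is judged:
On the way, in this order (a step that is already met when the one before it is completed fails the run):
1. the bolt is turned in until snug (10 N or more on the bar) with the lever still up (under 0.6 rad) (contact force between bolt and bar above 10 N and value of joint lever below 0.6 rad), for 0.2 s.
2. the lever is folded closed (over 1.45 rad) (value of joint lever above 1.45 rad), for 0.2 s.
At the end, for the whole second after the job is handed in: The lever is folded closed (over 1.45 of 1.55 rad), the bolt still bears on the bar with more than 2.5 N, and the hoop is at rest where it was (value of joint lever above 1.45 rad and contact force between bolt and bar above 2.5 N and distance of hoop from where it was at the start of the episode below 0.015 m and linear speed of hoop below 0.01 m/s); the robot touches nothing.
It fails at once if the bolt is overtightened: more than 26 N on the bar, which bruises the hoop (contact force between bolt and bar above 26 N).
It fails at once if the hoop is shifted by more than 15 mm (distance of hoop from where it was at the start of the episode above 0.015 m).
It fails at once if a bystander is shifted by more than 30 mm (distance of any of cork_block, tack_jar, mallet, glue, brush, block, mug from where it was at the start of the episode above 0.03 m).
It also fails if it takes over 72 s, if anything falls off the work surface, if the arm or the gripper's body presses on something with over 40 N, if the wrist force passes 120 N, or if a joint passes its speed limit or range.

## Robot

A 6-joint arm with a two-finger parallel gripper is mounted at the origin on the work surface. World frame = base frame: x ahead of the robot, y to its left, z up, the work surface at z = 0. Lengths are in m, angles in rad, forces in N, time in s.
With the tool pointing down it reaches from about 0.35 to 0.775 m from the base axis. Payload 5.5 kg.
Tool frame: the origin (TCP) lies at the very end of the fingers, on their centre line; the grasp point (between the pads) lies 19 mm behind it; z points along the fingers, y is the line along which they close (so a half turn about z gives the same grasp; the last joint's range is limited). The gripper opens to 85 mm and grips with 20 to 120 N. Pads are 22 mm wide; open, the fingers measure 114 mm over their backs; the gripper's body (76 mm by 85 mm) begins 54 mm behind the grasp point. The pads swing forward as they close: fully open they stand 13 mm farther back than shut.
Start: joints at [1.123, 0.313, 0.046, 1.304, 0, 1.431], TCP at [0.174, 0.548, 0.231] pointing down, gripper open.
Joint ranges: [-2.76, 2.76], [-0.86, 1.69], [-1.03, 1.26], [-2.2, 2.34], [-1.47, 1.5], [-3.14, 3.14]. Speed limits (rad/s): [2.57, 2.57, 3.14, 3.14, 3.14, 3.14].

## Interface

Orientations are given as a unit quaternion [w, x, y, z].
In Python, from workcell import env, imaging, ticket gives the robot as it stands. The module is installed in compiled form; this text tells all that it offers.
- The arm moves only by the tool apply_moves, never from a script. Its argument "rows" is a list of rows, each an object with "xyz": the shift along the tool's x, y, z in mm, a list of three; "turn": the turn, a rotation vector about the tool's x, y, z in rad, a list of three; "grip": the opening, from 0 (shut) to 1 (fully open). A call has 1 to 12 rows; each row is the pose to reach, as a shift and turn from the pose commanded when the call began, along the tool's axes at that moment; what a row does not reach only later rows make up. A row lasts 1/12 s, in which the tool goes at most 41.7 mm and 7.16 degrees, less where a joint would pass 70% of its speed; a pose out of reach is approached as far as the arm can. A call with a gripper value outside its range is refused whole. The fingers move at their own pace and stop on an object; "force" is the grip in N (left out, the last holds). Time passes only in rows, so rows that repeat a pose let the fingers close. It gives the time, the measured TCP pose, the force, the opening and the grip force at its end, in the units of the state.
- env.get_state(): the state, without advancing time (a new reading comes with each control period).
- imaging.read_camera(name): name is "scene" or "side" or "wrist"; returns a dict with "color" (480x640x3 uint8, blue, green, red), "z_map" (480x640 float32, m along the optical axis (not along the pixel's ray), 0 where there is no reading), "camera_matrix" (3x3 intrinsics, pixels), "view" (4x4, takes a point from world to camera coordinates). Camera axes: x right, y down, z forward; pixel columns grow to the right and rows downward; lengths in m; the calibration is good to about 2 mm. The wrist camera is an equidistant fisheye: a pixel r from the principal point sees the ray r / f radians off the axis. A picture is of the moment at which its call begins.
- ticket.hand_in(): hands the job in; it is judged then, once.
The state is a dict: "clock": time; "joint_pos": joint angles; "qvel": joint speeds; "tau": joint torques, N m; "tcp_pos": TCP position; "orientation": TCP orientation; "wrist_force": force on the tool from outside, world axes, zero at the start; "ft_torque": the same for the moment, N m; "finger_gap": finger opening in m; "grip_force": force on a finger pad.
Only numpy, scipy, OpenCV 4.12 (cv2) and the standard library are available. Lean on these libraries where they do the work, as an engineer would, in place of code of your own. Each camera call takes 0.05 s, during which the arm holds its last target. There are 200 camera calls.

## Working session

There is one attempt and no reset: what is moved stays moved. The work goes in short steps, Python scripts to look and compute and a tool call to move; the robot and the scene stay as the last step left them, time stands still between calls to the robot, and variables do not carry over. Pictures are saved under pics/ and viewed, at most 10 in all, crops included, and the job is handed in when it is done.

Besides the shell and the picture viewer there is one more tool, called by a JSON object that holds its "op" and its "data". apply_moves: Moves the arm, as the interface text tells. Its arguments: {"type":"object","properties":{"rows":{"type":"array"},"force":{"type":"number"}},"required":["rows"]}

```bash
mkdir -p pics; cat > h.py <<'E'
import numpy as np,cv2
from workcell import env,imaging,ticket
def cam(n):
    c=imaging.read_camera(n); return c
def world(c,u,v,d=None):
    K=c["camera_matrix"]; d=c["z_map"][v,u] if d is None else d
    p=np.array([(u-K[0,2])/K[0,0]*d,(v-K[1,2])/K[1,1]*d,d,1.])
    return (np.linalg.inv(c["view"])@p)[:3]
def cloud(c):
    K=c["camera_matrix"];d=c["z_map"];v,u=np.mgrid[:480,:640]
    P=np.stack([(u-K[0,2])/K[0,0]*d,(v-K[1,2])/K[1,1]*d,d,np.ones_like(d)],-1)
    W=(P@np.linalg.inv(c["view"]).T)[...,:3]; W[d==0]=np.nan
    return W
E
python3 - <<'E'
from h import *
for n in("scene","side"):
    c=cam(n);cv2.imwrite(f"pics/{n}.png",c["color"]);np.savez(f"{n}.npz",**c);print(n,c["camera_matrix"],c["view"])
s=env.get_state();print(s)
E
```

```text
scene [[519.8398405    0.         320.58134502]
 [  0.         519.8398405  235.1112703 ]
 [  0.           0.           1.        ]] [[-0.35122263  0.93622975 -0.01079422  0.1680571 ]
 [ 0.59163161  0.21298317 -0.77756685 -0.19093016]
 [-0.72568223 -0.27948528 -0.62870763  1.94467004]
 [ 0.          0.          0.          1.        ]]
side [[491.11628369   0.         321.13749779]
 [  0.         491.11628369 237.92526006]
 [  0.           0.           1.        ]] [[ 0.71952092 -0.69438323  0.01102644 -0.39734361]
 [-0.3689813  -0.39569358 -0.84099904  0.33961343]
 [ 0.58833872  0.60104785 -0.54092424  0.91071903]
 [ 0.          0.          0.          1.        ]]
{'clock': 0.1, 'joint_pos': array([1.12339987e+00, 3.13925176e-01, 4.50948816e-02, 1.30362393e+00,
       1.04309028e-05, 1.43122717e+00]), 'qvel': array([-0.00095707, -0.00107344,  0.0023053 ,  0.00166838, -0.00042651,
       -0.00039272]), 'tau': array([ 3.26614565e-03, -4.81724417e+01,  2.99243653e+01,  1.26302280e-02,
       -1.06988759e-04,  4.19947298e-06]), 'tcp_pos': array([0.17400513, 0.54755266, 0.23049907]), 'orientation': array([-2.44796898e-04,  1.53306630e-01,  9.88178319e-01, -7.91994716e-04]), 'wrist_force': array([-0.80375389, -0.05514946,  0.56109912]), 'ft_torque': array([-0.01033469,  0.00688877, -0.05502369]), 'grip_force': 0.0, 'finger_gap': 0.08570518871935712}
```

View pics/scene.png

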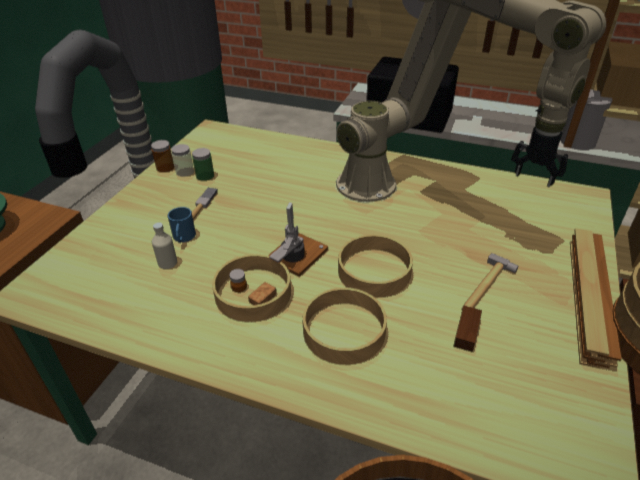

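View pics/side.png

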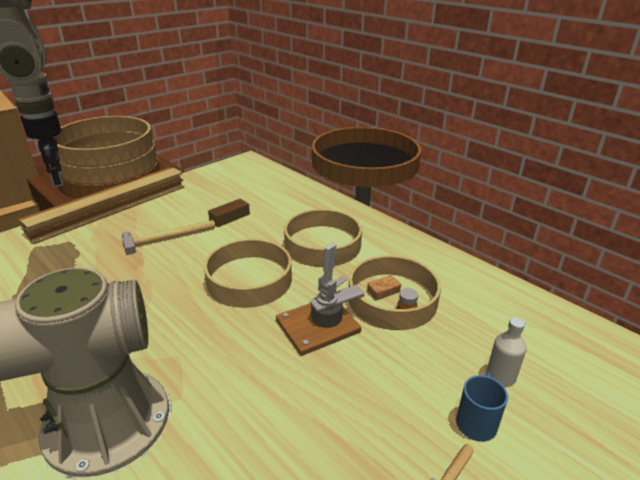

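Three rings look like the hoop, at scene pixels (253,288), (375,265) and (345,325). The one at (253,288) is farthest to the robot's right, holds the cork and jar, and has the clamp's bar over its rim, so it is the one meant. The clamp is at scene (290,248) and side (325,300). I'll confirm with an enlarged crop and measure.

```bash
python3 - <<'E'
from h import *
a=np.load("scene.npz");b=np.load("side.npz")
A=cv2.resize(a["color"][195:325,205:335],(400,400),interpolation=cv2.INTER_CUBIC)
B=cv2.resize(b["color"][235:355,265:385],(400,400),interpolation=cv2.INTER_CUBIC)
cv2.imwrite("pics/crop.png",np.hstack([A,B]))
for c,uv in((a,[(253,288),(375,265),(345,325)]),(b,[(328,275)])):
    W=cloud(c)
    for u,v in uv: print(u,v,W[v,u])
# lever points: above 0.135
for n,c in(("scene",a),("side",b)):
    W=cloud(c); sl=W[195:330,205:335] if n=="scene" else W[235:355,265:385]
    p=sl.reshape(-1,3); 
    for lo,hi in((.066,.074),(.09,.105),(.105,.12),(.12,.135),(.15,.165),(.165,.18),(.18,.195),(.195,.21),(.205,.25)):
        q=p[(p[:,2]>lo)&(p[:,2]<hi)]
        if len(q):print(n,lo,len(q),q.mean(0).round(4),q.min(0).round(3),q.max(0).round(3))
E
```

```text
253 288 [ 0.64315751 -0.14876875  0.00462474]
375 265 [ 0.41872599  0.15629773 -0.00234443]
345 325 [ 6.81117305e-01  1.46739439e-01 -6.15813128e-04]
328 275 [ 0.47461071 -0.09921751  0.14799742]
scene 0.066 186 [ 0.5315 -0.1008  0.0688] [ 0.449 -0.13   0.066] [ 0.576 -0.067  0.074]
scene 0.09 112 [ 0.5089 -0.0868  0.0976] [ 0.477 -0.109  0.091] [ 0.545 -0.072  0.105]
scene 0.105 50 [ 0.4904 -0.0882  0.1133] [ 0.476 -0.107  0.106] [ 0.499 -0.072  0.12 ]
scene 0.12 58 [ 0.4857 -0.0886  0.1255] [ 0.471 -0.11   0.12 ] [ 0.498 -0.071  0.134]
scene 0.15 22 [ 0.4922 -0.0872  0.1582] [ 0.472 -0.094  0.151] [ 0.501 -0.083  0.165]
scene 0.165 26 [ 0.4943 -0.0874  0.1725] [ 0.478 -0.095  0.166] [ 0.502 -0.083  0.18 ]
scene 0.18 26 [ 0.4938 -0.0868  0.1881] [ 0.478 -0.093  0.182] [ 0.504 -0.083  0.195]
scene 0.195 34 [ 0.4942 -0.0877  0.2043] [ 0.473 -0.096  0.196] [ 0.505 -0.082  0.21 ]
scene 0.205 29 [ 0.4918 -0.0892  0.2101] [ 0.478 -0.095  0.206] [ 0.504 -0.083  0.215]
side 0.066 423 [ 0.5116 -0.1045  0.0712] [ 0.443 -0.131  0.066] [ 0.571 -0.066  0.074]
side 0.09 164 [ 0.4952 -0.0932  0.0992] [ 0.464 -0.11   0.09 ] [ 0.546 -0.078  0.105]
side 0.105 82 [ 0.4756 -0.0993  0.1128] [ 0.467 -0.113  0.105] [ 0.494 -0.077  0.12 ]
side 0.12 133 [ 0.4767 -0.0958  0.1271] [ 0.468 -0.111  0.12 ] [ 0.492 -0.073  0.135]
side 0.15 54 [ 0.4798 -0.095   0.158 ] [ 0.471 -0.101  0.151] [ 0.499 -0.086  0.165]
side 0.165 62 [ 0.481  -0.0956  0.1724] [ 0.469 -0.099  0.165] [ 0.498 -0.089  0.18 ]
side 0.18 71 [ 0.4814 -0.0948  0.1874] [ 0.469 -0.098  0.18 ] [ 0.501 -0.085  0.195]
side 0.195 69 [ 0.4824 -0.095   0.2023] [ 0.472 -0.099  0.195] [ 0.499 -0.088  0.21 ]
side 0.205 77 [ 0.4847 -0.0934  0.2119] [ 0.473 -0.099  0.205] [ 0.501 -0.085  0.217]
```

View pics/crop.png

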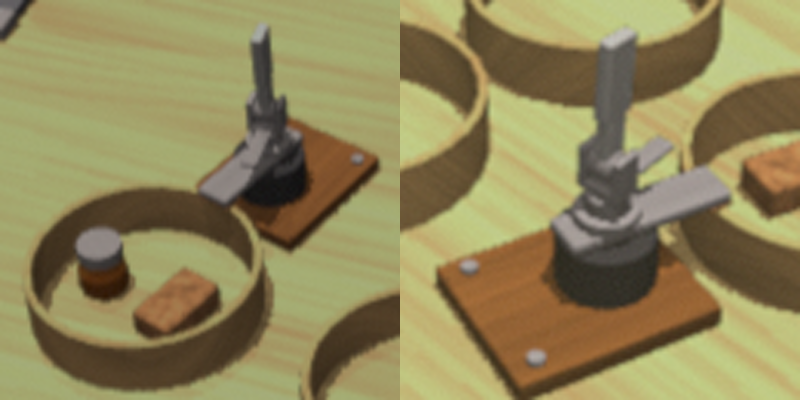

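The crop confirms it: the clamp's bar lies over this hoop's rim, with the cork and jar inside. The lever stands upright and the rest tongue points toward +x. Next I'll fit the blade's centre and heading.

```bash
cat >> h.py <<'E'
def rel(target,heading_y=None,s=None):
    """tool-frame shift (mm) to target with the tool down; z-turn so that tool y has given heading"""
    from scipy.spatial.transform import Rotation as R
    s=s or env.get_state(); q=s["orientation"]; M=R.from_quat(q[[1,2,3,0]]).as_matrix()
    d=M.T@(np.array(target)-s["tcp_pos"])*1000
    hy=np.arctan2(M[1,1],M[0,1]); 
    t=None if heading_y is None else (hy-heading_y+np.pi)%(2*np.pi)-np.pi
    return d.round(1),t,np.degrees(hy),M.round(3)
E
python3 - <<'E'
from h import *
a=np.load("scene.npz");b=np.load("side.npz")
P=[];Rs=[]
for n,c,sl in(("scene",a,np.s_[195:330,205:335]),("side",b,np.s_[235:355,265:385])):
    p=cloud(c)[sl].reshape(-1,3)
    r=np.hypot(p[:,0]-.487,p[:,1]+.0915)
    q=p[(p[:,2]>.16)&(r<.03)]
    print(n,len(q),cv2.minAreaRect((q[:,:2]*1000).astype(np.float32)),q[:,2].max())
    P.append(q)
    t=p[(p[:,2]>.09)&(p[:,2]<.105)&(r>.03)&(r<.08)]
    print("rest",len(t),t.mean(0),np.degrees(np.arctan2(t[:,1].mean()+.0915,t[:,0].mean()-.487)),t[:,2].mean(),r[(p[:,2]>.09)&(p[:,2]<.105)&(r<.08)].max())
q=np.vstack(P);print(cv2.minAreaRect((q[:,:2]*1000).astype(np.float32)))
for z in(.165,.18,.195):
    w=q[abs(q[:,2]-z)<.01];print(z,cv2.minAreaRect((w[:,:2]*1000).astype(np.float32)))
print(rel([.487,-.0915,.26],np.radians(105)))
E
```

```text
scene 108 ((489.4271545410156, -89.01276397705078), (14.90070915222168, 31.94839096069336), 89.97612762451172) 0.21456847617289698
rest 42 [ 0.53174311 -0.0846164   0.09697476] 8.74622117947313 0.09697475633627362 0.05985144551019287
side 277 ((485.3790588378906, -91.97042083740234), (32.12821578979492, 14.067743301391602), 1.6846681833267212) 0.21716248081124034
rest 55 [ 0.53096423 -0.08740043  0.10010416] 5.327300406070886 0.10010415667119239 0.05918257209919122
((487.44952392578125, -90.88400268554688), (36.897735595703125, 15.893444061279297), 9.904118537902832)
0.165 ((486.04290771484375, -90.71064758300781), (33.530982971191406, 15.618507385253906), 5.731417179107666)
0.18 ((485.75054931640625, -90.62759399414062), (33.37602233886719, 14.741777420043945), 10.312065124511719)
0.195 ((488.4703063964844, -90.9911117553711), (35.04888153076172, 15.497539520263672), 13.366880416870117)
(array([-491.9, -514.2,  -28.8]), np.float64(-0.5696264923264351), np.float64(72.36280609085411), array([[-0.953,  0.303, -0.001],
       [ 0.303,  0.953, -0.001],
       [ 0.   , -0.002, -1.   ]]))
```

{"op": "apply_moves", "data": {"rows": [{"xyz": [-40,-42,-3],"turn": [0,0,-0.04],"grip": 1},{"xyz": [-82,-86,-6],"turn": [0,0,-0.08],"grip": 1},{"xyz": [-123,-128,-12],"turn": [0,0,-0.12],"grip": 1},{"xyz": [-164,-171,-18],"turn": [0,0,-0.16],"grip": 1},{"xyz": [-205,-214,-24],"turn": [0,0,-0.2],"grip": 1},{"xyz": [-246,-257,-29],"turn": [0,0,-0.24],"grip": 1},{"xyz": [-287,-300,-29],"turn": [0,0,-0.28],"grip": 1},{"xyz": [-328,-343,-29],"turn": [0,0,-0.32],"grip": 1},{"xyz": [-369,-386,-29],"turn": [0,0,-0.36],"grip": 1},{"xyz": [-410,-429,-29],"turn": [0,0,-0.4],"grip": 1},{"xyz": [-450,-471,-29],"turn": [0,0,-0.43],"grip": 1},{"xyz": [-470,-495,-29],"turn": [0,0,-0.447],"grip": 1}]}}

```text
clock: 1.1
tcp_pos: [0.3934, 0.0976, 0.2579]
orientation: [0.0, -0.07, 0.998, 0.0]
wrist_force: [1.6, 0.0, 0.1]
finger_gap: 0.0854
grip_force: 0.0
```

```bash
python3 - <<'E'
from h import *
print(env.get_state()["tcp_pos"],env.get_state()["joint_pos"]);print(rel([.487,-.0908,.26],np.radians(98)))
E
```

```text
[0.39344572 0.09759148 0.25786537] [ 4.43266138e-02 -2.42758495e-02 -2.87785330e-01  1.30700866e+00
  2.03911395e-04 -9.62986199e-02]
(array([ -66.2, -199.6,   -2.2]), np.float64(0.0009989479913388166), np.float64(98.05723550385677), array([[-0.99, -0.14,  0.  ],
       [-0.14,  0.99,  0.  ],
       [-0.  ,  0.  , -1.  ]]))
```

{"op": "apply_moves", "data": {"rows": [{"xyz": [-13,-38,-1],"turn": [0,0,0],"grip": 1},{"xyz": [-26,-77,-2],"turn": [0,0,0],"grip": 1},{"xyz": [-39,-116,-2],"turn": [0,0,0],"grip": 1},{"xyz": [-52,-155,-2],"turn": [0,0,0],"grip": 1},{"xyz": [-66,-199,-2],"turn": [0,0,0],"grip": 1},{"xyz": [-66,-199,-2],"turn": [0,0,0],"grip": 1},{"xyz": [-66,-199,-2],"turn": [0,0,0],"grip": 1},{"xyz": [-66,-199,-2],"turn": [0,0,0],"grip": 1}]}}

```text
clock: 1.77
tcp_pos: [0.4855, -0.0882, 0.2592]
orientation: [-0.001, -0.069, 0.998, 0.001]
wrist_force: [-0.5, 0.1, 0.3]
finger_gap: 0.0856
grip_force: 0.0
```

```bash
python3 - <<'E'
from h import *
s=env.get_state();print(s["tcp_pos"],s["joint_pos"],s["wrist_force"],s["ft_torque"]);print(rel([.487,-.0908,.26],np.radians(98)))
c=cam("wrist");np.savez("w.npz",**c);print(c["camera_matrix"],c["view"]);cv2.imwrite("pics/w.png",c["color"])
E
```

```text
[ 0.48552834 -0.08819162  0.25919094] [-3.42798704e-01  1.49436636e-01 -9.71321426e-02  1.32640183e+00
  4.57820011e-04 -4.80936858e-01] [-0.53903946  0.09619624  0.3451201 ] [0.00619927 0.02377613 0.02826485]
(array([-1.1, -2.8, -0.8]), np.float64(-0.0014898950300477054), np.float64(97.91463530286076), array([[-0.99 , -0.138, -0.002],
       [-0.138,  0.99 ,  0.001],
       [ 0.002,  0.001, -1.   ]]))
[[371.64829954   0.         326.77979319]
 [  0.         371.64829954 245.5080741 ]
 [  0.           0.           1.        ]] [[-0.13965544  0.99019935  0.0012685   0.15414363]
 [ 0.93653356  0.13167031  0.32491202 -0.49331653]
 [ 0.32156064  0.04656372 -0.9457434   0.2550593 ]
 [ 0.          0.          0.          1.        ]]
```

View pics/w.png

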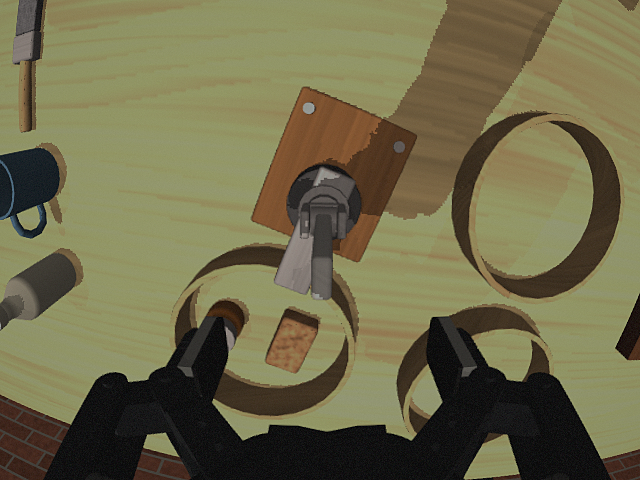

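The wrist view shows the lever between the open fingers: tip at (320,295), fork at (322,215), bar going to (290,285). I'll fit the blade from wrist depth.

```bash
cat >> h.py <<'E'
def fcloud(c):
    K=c["camera_matrix"];d=c["z_map"];v,u=np.mgrid[:480,:640]
    x=(u-K[0,2])/K[0,0];y=(v-K[1,2])/K[1,1];th=np.hypot(x,y)+1e-9
    k=np.tan(np.minimum(th,1.4))/th
    P=np.stack([x*k*d,y*k*d,d,np.ones_like(d)],-1)
    W=(P@np.linalg.inv(c["view"]).T)[...,:3]; W[d==0]=np.nan
    return W
E
python3 - <<'E'
from h import *
c=np.load("w.npz");W=fcloud(c)
p=W[130:310,240:400].reshape(-1,3)
for lo,hi in((.09,.105),(.12,.135),(.135,.15),(.15,.165),(.165,.18),(.18,.195),(.195,.208),(.208,.225)):
    q=p[(p[:,2]>lo)&(p[:,2]<hi)]
    if len(q)>3: print(lo,len(q),cv2.minAreaRect((q[:,:2]*1000).astype(np.float32)),q[:,2].max())
q=p[(p[:,2]>.15)];print(cv2.minAreaRect((q[:,:2]*1000).astype(np.float32)))
for v,u in((215,340),(215,305),(185,320),(296,320),(250,285),(280,292)): print(u,v,W[v,u])
E
```

```text
0.09 295 ((469.4639892578125, -92.28075408935547), (11.8132905960083, 35.448020935058594), 6.412315845489502) 0.10469184392844344
0.12 882 ((478.7690734863281, -91.15647888183594), (22.474393844604492, 35.777645111083984), 6.7120771408081055) 0.13487182794738928
0.135 56 ((472.60498046875, -92.00292205810547), (3.0341858863830566, 11.860591888427734), 7.404908657073975) 0.1427031209432893
0.15 77 ((470.0219421386719, -92.82281494140625), (3.374964714050293, 12.145129203796387), 10.504637718200684) 0.1649842021287917
0.165 164 ((470.48480224609375, -92.74153900146484), (3.619029998779297, 11.907042503356934), 9.150909423828125) 0.17998357209706484
0.18 178 ((472.200927734375, -92.12030792236328), (4.435174465179443, 12.212746620178223), 2.5241384506225586) 0.19486359716759605
0.195 193 ((473.3517150878906, -92.11256408691406), (4.4402031898498535, 12.041836738586426), 7.3276753425598145) 0.20790672399254523
0.208 948 ((485.776611328125, -90.47102355957031), (28.191444396972656, 11.818669319152832), 7.008001804351807) 0.21429099027356857
((484.0206604003906, -90.6668701171875), (31.558757781982422, 12.311452865600586), 8.112608909606934)
340 215 [ 0.46886196 -0.07957726  0.12786528]
305 215 [ 0.47248447 -0.10587706  0.12810177]
320 185 [ 0.45750221 -0.09734958  0.07280135]
320 296 [ 0.49640866 -0.08981939  0.21215315]
285 250 [ 0.549026   -0.12647192  0.00283984]
292 280 [ 0.55462094 -0.112013    0.06925315]
```

```bash
python3 - <<'E'
from h import *
c=np.load("w.npz");W=fcloud(c)
p=W[130:310,240:400].reshape(-1,3)
h=np.radians(7.2);ey=np.array([np.cos(h),np.sin(h)]);ex=np.array([np.sin(h),-np.cos(h)])
o=np.array([.4858,-.0905]);A=(p[:,:2]-o)@ey*1000;B=(p[:,:2]-o)@ex*1000;z=p[:,2]*1000
m=(z>150)&(z<205)&(A<-8);print("back face slope",np.polyfit(z[m],A[m],1))
m=(z>209);print("top slope",np.polyfit(A[m],z[m],1),np.percentile(A[m],[1,99]),np.percentile(B[m],[1,99]))
m=(z>120)&(z<135);print("fork",np.percentile(A[m],[1,50,99]),np.percentile(B[m],[1,99]))
m=(z>74)&(z<112);
for lo in range(66,112,4):
    k=(z>lo)&(z<=lo+4)
    if k.sum()>5:print(lo,k.sum(),np.percentile(A[k],[1,99]).round(1),np.percentile(B[k],[1,99]).round(1))
E
```

```text
back face slope [  0.07968321 -29.45969006]
top slope [-4.44499557e-02  2.11387544e+02] [-13.39054757  13.44418496] [-5.82114234  5.85956658]
fork [-18.02369975 -10.57368911   3.29999316] [-17.78550155  17.61836269]
66 2126 [-42.7  78.2] [-25.9  45.8]
70 260 [-39.   72.9] [-23.5  43.6]
74 146 [-29.1  -2.5] [-22.1  21.8]
78 383 [-29.   -3.3] [-22.   21.7]
82 26 [-22.3 -15.9] [-11.7  12.5]
86 22 [-22.3 -16.1] [-12.6  11.3]
90 121 [-22.2 -16.9] [-11.4  10.3]
94 50 [-21.  -16.9] [-16.1  16.7]
98 101 [-17.7 -11.4] [-16.4  15.9]
102 27 [-18.  -10.5] [-16.9  17.2]
106 27 [-18.   -6.8] [-17.5  16.9]
110 32 [-18.7  -3.8] [-17.2  17.4]
```

```bash
python3 - <<'E'
from h import *
s=env.get_state();print(s["tcp_pos"],s["qvel"].round(4));print(rel([.4798,-.0913,.178],np.radians(97.2)))
E
```

```text
[ 0.48536942 -0.08744801  0.259476  ] [ 0.0226 -0.018  -0.0049  0.0006  0.     -0.0032]
(array([ 5.9, -3.1, 81.5]), np.float64(0.013890262025660238), np.float64(97.99585339040118), array([[-0.99 , -0.139, -0.001],
       [-0.139,  0.99 ,  0.001],
       [ 0.001,  0.001, -1.   ]]))
```

{"op": "apply_moves", "data": {"rows": [{"xyz": [6,-1,15],"turn": [0,0,0.014],"grip": 1},{"xyz": [6,-1,30],"turn": [0,0,0.014],"grip": 1},{"xyz": [6,-1,30],"turn": [0,0,0.014],"grip": 1},{"xyz": [6,-1,30],"turn": [0,0,0.014],"grip": 1},{"xyz": [6,-1,30],"turn": [0,0,0.014],"grip": 1},{"xyz": [6,-1,30],"turn": [0,0,0.014],"grip": 1},{"xyz": [6,-1,30],"turn": [0,0,0.014],"grip": 1},{"xyz": [6,-1,30],"turn": [0,0,0.014],"grip": 1}]}}

```text
clock: 2.48
tcp_pos: [0.4808, -0.0901, 0.2305]
orientation: [0.001, -0.063, 0.998, -0.0]
wrist_force: [0.8, -0.1, -0.7]
finger_gap: 0.0854
grip_force: 0.0
```

```bash
python3 - <<'E'
from h import *
s=env.get_state();print(s["tcp_pos"],s["qvel"].round(4));print(rel([.4798,-.0913,.178],np.radians(97.2)))
E
```

```text
[ 0.4808105  -0.09013363  0.2305269 ] [-0.005   0.0045 -0.004  -0.0036 -0.0013 -0.0015]
(array([ 1.2, -1. , 52.5]), np.float64(-0.00015418607588424393), np.float64(97.19116578859216), array([[-0.992, -0.125,  0.001],
       [-0.125,  0.992, -0.   ],
       [-0.001, -0.   , -1.   ]]))
```

Now I'll descend, centre the tool and close gently.

{"op": "apply_moves", "data": {"force": 50, "rows": [{"xyz": [1,-1,20],"turn": [0,0,0],"grip": 1},{"xyz": [1,-1,40],"turn": [0,0,0],"grip": 1},{"xyz": [1,-1,52],"turn": [0,0,0],"grip": 0.6},{"xyz": [1,-1,52],"turn": [0,0,0],"grip": 0.3},{"xyz": [1,-1,52],"turn": [0,0,0],"grip": 0.25},{"xyz": [1,-1,52],"turn": [0,0,0],"grip": 0.2},{"xyz": [1,-1,52],"turn": [0,0,0],"grip": 0.15},{"xyz": [1,-1,52],"turn": [0,0,0],"grip": 0.0},{"xyz": [1,-1,52],"turn": [0,0,0],"grip": 0},{"xyz": [1,-1,52],"turn": [0,0,0],"grip": 0},{"xyz": [1,-1,52],"turn": [0,0,0],"grip": 0},{"xyz": [1,-1,52],"turn": [0,0,0],"grip": 0}]}}

```text
clock: 3.48
tcp_pos: [0.4803, -0.0917, 0.1789]
orientation: [0.001, -0.062, 0.998, -0.001]
wrist_force: [-1.3, -1.1, 5.9]
finger_gap: 0.0117
grip_force: 50.7
```

```bash
cat >> h.py <<'E'
def st():
    s=env.get_state();r=rel(s["tcp_pos"],0,s)
    print("t%.2f"%s["clock"],s["tcp_pos"].round(4),"hy%.2f"%r[2],"F",s["wrist_force"].round(2),"T",s["ft_torque"].round(3),"gap%.4f g%.1f j6 %.3f"%(s["finger_gap"],s["grip_force"],s["joint_pos"][5]),"tau6 %.3f"%s["tau"][5])
E
python3 -c "from h import *;st()"
```

```text
t3.48 [ 0.4803 -0.0917  0.1789] hy97.16 F [-1.31 -1.1   5.89] T [-0.206  0.094 -0.096] gap0.0117 g50.7 j6 -0.478 tau6 -0.085
```

{"op": "apply_moves", "data": {"rows": [{"xyz": [0,0,0.1],"turn": [0,0,0.06],"grip": 0},{"xyz": [0,0,0.2],"turn": [0,0,0.12],"grip": 0},{"xyz": [0,0,0.2],"turn": [0,0,0.18],"grip": 0},{"xyz": [0,0,0.3],"turn": [0,0,0.24],"grip": 0},{"xyz": [0,0,0.4],"turn": [0,0,0.3],"grip": 0},{"xyz": [0,0,0.5],"turn": [0,0,0.36],"grip": 0},{"xyz": [0,0,0.5],"turn": [0,0,0.36],"grip": 0},{"xyz": [0,0,0.5],"turn": [0,0,0.36],"grip": 0},{"xyz": [0,0,0.5],"turn": [0,0,0.36],"grip": 0}]}}

```text
clock: 4.23
tcp_pos: [0.4803, -0.0918, 0.1784]
orientation: [0.001, 0.117, 0.993, -0.001]
wrist_force: [0.6, -0.8, 5.0]
finger_gap: 0.0113
grip_force: 50.9
```

```bash
python3 -c "from h import *;st()"
```

```text
t4.23 [ 0.4803 -0.0918  0.1784] hy76.53 F [ 0.6  -0.85  5.02] T [-0.323  0.06  -0.105] gap0.0113 g50.9 j6 -0.118 tau6 -0.128
```

{"op": "apply_moves", "data": {"rows": [{"xyz": [0,0,0.1],"turn": [0,0,0.05],"grip": 0},{"xyz": [0,0,0.1],"turn": [0,0,0.1],"grip": 0},{"xyz": [0,0,0.2],"turn": [0,0,0.15],"grip": 0},{"xyz": [0,0,0.3],"turn": [0,0,0.2],"grip": 0}]}}

```text
clock: 4.57
tcp_pos: [0.4803, -0.0919, 0.1782]
orientation: [0.001, 0.217, 0.976, -0.0]
wrist_force: [-0.5, -1.0, 6.6]
finger_gap: 0.0112
grip_force: 50.8
```

```bash
python3 -c "from h import *;st()"
```

```text
t4.57 [ 0.4803 -0.0919  0.1782] hy64.95 F [-0.54 -1.01  6.59] T [-0.317  0.108  0.111] gap0.0112 g50.8 j6 0.084 tau6 -0.514
```

{"op": "apply_moves", "data": {"rows": [{"xyz": [0,0,0.1],"turn": [0,0,0.05],"grip": 0},{"xyz": [0,0,0.1],"turn": [0,0,0.1],"grip": 0},{"xyz": [0,0,0.2],"turn": [0,0,0.15],"grip": 0},{"xyz": [0,0,0.3],"turn": [0,0,0.2],"grip": 0},{"xyz": [0,0,0.3],"turn": [0,0,0.25],"grip": 0}]}}

```text
clock: 4.98
tcp_pos: [0.4802, -0.092, 0.1779]
orientation: [0.001, 0.337, 0.942, -0.0]
wrist_force: [0.0, -1.7, 7.2]
finger_gap: 0.0113
grip_force: 50.8
```

```bash
python3 -c "from h import *;st()"
```

```text
t4.98 [ 0.4802 -0.092   0.1779] hy50.63 F [ 0.02 -1.68  7.17] T [-0.381  0.101  0.188] gap0.0113 g50.8 j6 0.334 tau6 -0.512
```

{"op": "apply_moves", "data": {"rows": [{"xyz": [0,0,0],"turn": [0,0,0.05],"grip": 0},{"xyz": [0,0,0],"turn": [0,0,0.1],"grip": 0},{"xyz": [0,0,0.1],"turn": [0,0,0.15],"grip": 0}]}}

```text
clock: 5.23
tcp_pos: [0.4803, -0.092, 0.1777]
orientation: [0.001, 0.406, 0.914, -0.0]
wrist_force: [-0.2, -2.6, 6.6]
finger_gap: 0.0113
grip_force: 50.7
```

```bash
python3 -c "from h import *;st()"
```

```text
t5.23 [ 0.4803 -0.092   0.1777] hy42.03 F [-0.2  -2.61  6.57] T [-0.454  0.223  0.15 ] gap0.0113 g50.7 j6 0.484 tau6 -0.513
```

{"op": "apply_moves", "data": {"rows": [{"xyz": [0,0,0],"turn": [0,0,0.05],"grip": 0},{"xyz": [0,0,0.1],"turn": [0,0,0.1],"grip": 0},{"xyz": [0,0,0.2],"turn": [0,0,0.15],"grip": 0},{"xyz": [0,0,0.2],"turn": [0,0,0.2],"grip": 0}]}}

```text
clock: 5.57
tcp_pos: [0.4802, -0.0919, 0.1775]
orientation: [0.001, 0.495, 0.869, -0.0]
wrist_force: [-0.7, -0.4, 5.8]
finger_gap: 0.0114
grip_force: 50.7
```

```bash
python3 -c "from h import *;st()"
```

```text
t5.57 [ 0.4802 -0.0919  0.1775] hy30.60 F [-0.68 -0.37  5.83] T [-0.558  0.156  0.302] gap0.0114 g50.7 j6 0.684 tau6 -0.339
```

{"op": "apply_moves", "data": {"rows": [{"xyz": [0,0,0],"turn": [0,0,0.04],"grip": 0},{"xyz": [0,0,0.1],"turn": [0,0,0.08],"grip": 0}]}}

```text
clock: 5.73
tcp_pos: [0.4802, -0.0919, 0.1774]
orientation: [0.001, 0.529, 0.848, -0.0]
wrist_force: [-0.3, 0.2, 6.8]
finger_gap: 0.0116
grip_force: 50.8
```

```bash
python3 -c "from h import *;st()"
```

```text
t5.73 [ 0.4802 -0.0919  0.1774] hy26.06 F [-0.33  0.21  6.84] T [-0.574  0.229  0.392] gap0.0116 g50.8 j6 0.763 tau6 -0.128
```

{"op": "apply_moves", "data": {"rows": [{"xyz": [0,0,0],"turn": [0,0,0.04],"grip": 0},{"xyz": [0,0,0.1],"turn": [0,0,0.08],"grip": 0}]}}

```text
clock: 5.9
tcp_pos: [0.4802, -0.0919, 0.1773]
orientation: [0.001, 0.563, 0.827, -0.0]
wrist_force: [-0.8, -1.0, 7.5]
finger_gap: 0.0119
grip_force: 50.9
```

```bash
python3 -c "from h import *;st()"
```

```text
t5.90 [ 0.4802 -0.0919  0.1773] hy21.49 F [-0.83 -0.95  7.48] T [-0.544  0.214  0.441] gap0.0119 g50.9 j6 0.843 tau6 -0.061
```

{"op": "apply_moves", "data": {"rows": [{"xyz": [0,0,0],"turn": [0,0,0.03],"grip": 0},{"xyz": [0,0,0],"turn": [0,0,0.06],"grip": 0},{"xyz": [0,0,0],"turn": [0,0,0.06],"grip": 0},{"xyz": [0,0,0],"turn": [0,0,0.06],"grip": 0},{"xyz": [0,0,0],"turn": [0,0,0.06],"grip": 0},{"xyz": [0,0,0],"turn": [0,0,0.06],"grip": 0},{"xyz": [0,0,0],"turn": [0,0,0.06],"grip": 0}]}}

```text
clock: 6.48
tcp_pos: [0.4802, -0.0919, 0.1773]
orientation: [0.001, 0.587, 0.81, -0.0]
wrist_force: [-0.5, -0.7, 5.8]
finger_gap: 0.0113
grip_force: 50.7
```

```bash
python3 -c "from h import *;st()"
```

```text
t6.48 [ 0.4802 -0.0919  0.1773] hy18.15 F [-0.45 -0.71  5.84] T [-0.614  0.237  0.358] gap0.0113 g50.7 j6 0.901 tau6 0.338
```

{"op": "apply_moves", "data": {"rows": [{"xyz": [0,0,0],"turn": [0,0,0.06],"grip": 0.3},{"xyz": [0,0,0],"turn": [0,0,0],"grip": 0.6},{"xyz": [0,0,0],"turn": [0,0,-0.1],"grip": 1},{"xyz": [0,0,0],"turn": [0,0,-0.2],"grip": 1},{"xyz": [0,0,-20],"turn": [0,0,-0.2],"grip": 1},{"xyz": [0,0,-50],"turn": [0,0,-0.2],"grip": 1},{"xyz": [0,0,-80],"turn": [0,0,-0.2],"grip": 1},{"xyz": [0,0,-80],"turn": [0,0,-0.2],"grip": 1},{"xyz": [0,0,-80],"turn": [0,0,-0.2],"grip": 1},{"xyz": [0,0,-80],"turn": [0,0,-0.2],"grip": 1}]}}

```text
clock: 7.32
tcp_pos: [0.4793, -0.0911, 0.2557]
orientation: [-0.0, 0.503, 0.864, 0.0]
wrist_force: [-0.6, 1.0, 0.3]
finger_gap: 0.0853
grip_force: 0.0
```

```bash
python3 - <<'E'
from h import *
st()
c=cam("wrist");np.savez("w2.npz",**c);cv2.imwrite("pics/w2.png",c["color"])
W=fcloud(c);p=W.reshape(-1,3)
r=np.hypot(p[:,0]-.480,p[:,1]+.0915)
q=p[(p[:,2]>.205)&(p[:,2]<.225)&(r<.03)];print(len(q),cv2.minAreaRect((q[:,:2]*1000).astype(np.float32)),q[:,2].mean())
print(q.mean(0))
q=p[(p[:,2]>.12)&(p[:,2]<.135)&(r<.03)];print("fork",len(q),cv2.minAreaRect((q[:,:2]*1000).astype(np.float32)),q[:,2].max())
E
```

```text
t7.32 [ 0.4793 -0.0911  0.2557] hy29.57 F [-0.62  0.97  0.32] T [-0.067 -0.013  0.013] gap0.0853 g0.0 j6 0.702 tau6 -0.001
942 ((483.1976623535156, -96.92901611328125), (12.191280364990234, 27.073467254638672), 32.28162384033203) 0.2099196028988374
[ 0.48251489 -0.09573554  0.2099196 ]
fork 860 ((478.91680908203125, -91.2472915649414), (35.89433670043945, 22.18372344970703), 33.44174575805664) 0.13484089537860283
```

View pics/w2.png

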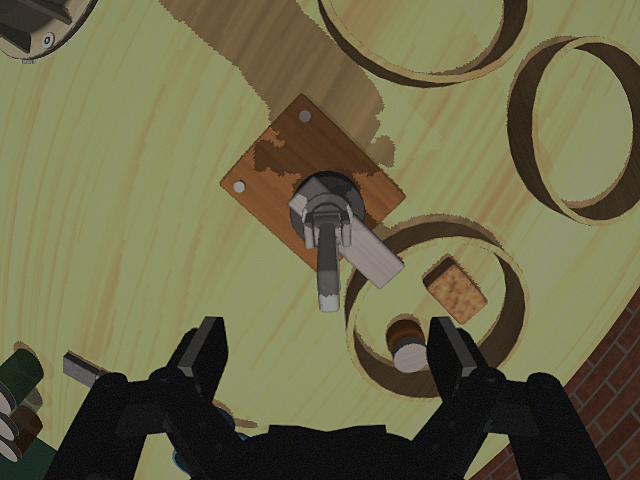

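The lever is still upright after springing back about 0.26 rad, to heading −57°, as expected from a load of about 0.42 N m. Its tip is at pixel (328,305). Nothing else has moved. Next I'll close the fingers, go behind the lever and push it over.

```bash
python3 - <<'E'
from h import *
f=np.array([.545,-.839]);o=np.array([.4825,-.0898])
for Y,z in((-55,.25),(-55,.19)):
    print(rel([*(o+f*Y/1000),z],np.radians(33)))
E
```

```text
(array([54.2,  0.4,  5.2]), np.float64(-0.059861910958879605), np.float64(29.570165148468256), array([[-0.493,  0.87 , -0.002],
       [ 0.87 ,  0.493,  0.001],
       [ 0.002, -0.001, -1.   ]]))
(array([54.1,  0.5, 65.2]), np.float64(-0.059861910958879605), np.float64(29.570165148468256), array([[-0.493,  0.87 , -0.002],
       [ 0.87 ,  0.493,  0.001],
       [ 0.002, -0.001, -1.   ]]))
```

{"op": "apply_moves", "data": {"rows": [{"xyz": [27,0,0],"turn": [0,0,-0.03],"grip": 0.5},{"xyz": [54,0.5,0],"turn": [0,0,-0.06],"grip": 0},{"xyz": [54,0.5,0],"turn": [0,0,-0.06],"grip": 0},{"xyz": [54,0.5,15],"turn": [0,0,-0.06],"grip": 0},{"xyz": [54,0.5,40],"turn": [0,0,-0.06],"grip": 0},{"xyz": [54,0.5,65],"turn": [0,0,-0.06],"grip": 0},{"xyz": [54,0.5,65],"turn": [0,0,-0.06],"grip": 0},{"xyz": [54,0.5,65],"turn": [0,0,-0.06],"grip": 0},{"xyz": [54,0.5,65],"turn": [0,0,-0.06],"grip": 0}]}}

```text
clock: 8.12
tcp_pos: [0.4535, -0.0442, 0.1917]
orientation: [-0.0, 0.477, 0.879, 0.0]
wrist_force: [-0.3, -0.4, 1.0]
finger_gap: 0.0003
grip_force: 0.0
```

```bash
python3 - <<'E'
from h import *
st()
f=np.array([.545,-.839]);o=np.array([.4825,-.0898])
s=80
for phi in (0.05,.2,.35,.5,.65,.8,.95,1.1,1.25,1.4,1.5,1.55):
    Y=s*np.sin(phi)-14*np.cos(phi)-11; z=112+s*np.cos(phi)+14*np.sin(phi)
    print(phi,rel([*(o+f*Y/1000),z/1000],np.radians(33))[:2])
E
```

```text
t8.12 [ 0.4535 -0.0442  0.1917] hy32.99 F [-0.34 -0.35  0.95] T [-0.058  0.005  0.035] gap0.0003 g0.0 j6 0.721 tau6 -0.001
0.05 (array([-33. ,  -0.5,  -0.9]), np.float64(-0.0001634919114477107))
0.2 (array([-45.2,  -0.5,  -1.5]), np.float64(-0.0001634919114477107))
0.35 (array([-57.3,  -0.5,  -0.3]), np.float64(-0.0001634919114477107))
0.5 (array([-69.1,  -0.5,   2.8]), np.float64(-0.0001634919114477107))
0.65 (array([-80.3,  -0.5,   7.5]), np.float64(-0.0001634919114477107))
0.8 (array([-90.7,  -0.5,  13.9]), np.float64(-0.0001634919114477107))
0.95 (array([-100. ,   -0.5,   21.7]), np.float64(-0.0001634919114477107))
1.1 (array([-108. ,   -0.5,   30.9]), np.float64(-0.0001634919114477107))
1.25 (array([-114.6,   -0.5,   41.1]), np.float64(-0.0001634919114477107))
1.4 (array([-119.5,   -0.5,   52.3]), np.float64(-0.0001634919114477107))
1.5 (array([-121.9,   -0.5,   60. ]), np.float64(-0.0001634919114477107))
1.55 (array([-122.8,   -0.5,   64. ]), np.float64(-0.0001634919114477107))
```

{"op": "apply_moves", "data": {"rows": [{"xyz": [-15,0,-1],"turn": [0,0,0],"grip": 0},{"xyz": [-28,0,-1],"turn": [0,0,0],"grip": 0},{"xyz": [-34,0,-1],"turn": [0,0,0],"grip": 0},{"xyz": [-40,0,-1],"turn": [0,0,0],"grip": 0},{"xyz": [-46,0,-1],"turn": [0,0,0],"grip": 0},{"xyz": [-52,0,-1],"turn": [0,0,0],"grip": 0},{"xyz": [-58,0,0],"turn": [0,0,0],"grip": 0}]}}

```text
clock: 8.7
tcp_pos: [0.4853, -0.0929, 0.1915]
orientation: [0.0, 0.477, 0.879, 0.0]
wrist_force: [-0.3, 3.6, 3.8]
finger_gap: -0.0001
grip_force: 2.2
```

```bash
python3 -c "
from h import *
st();s=env.get_state();f=np.array([.545,-.839]);print(s['wrist_force'][:2]@f,rel([.4825+.545*.0698,-.0898-.839*.0698,.1275],np.radians(33))[0])"
```

```text
t8.70 [ 0.4853 -0.0929  0.1915] hy33.01 F [-0.35  3.57  3.78] T [ 0.692  0.067 -0.003] gap-0.0001 g2.2 j6 0.642 tau6 0.099
-3.184417819677449 [-65.7  -0.7  64. ]
```

{"op": "apply_moves", "data": {"rows": [{"xyz": [-6,0,1],"turn": [0,0,0],"grip": 0},{"xyz": [-11,0,3],"turn": [0,0,0],"grip": 0},{"xyz": [-17,0,5],"turn": [0,0,0],"grip": 0},{"xyz": [-22,0,8],"turn": [0,0,0],"grip": 0},{"xyz": [-28,0,11],"turn": [0,0,0],"grip": 0},{"xyz": [-33,0,14],"turn": [0,0,0],"grip": 0},{"xyz": [-37,0,18],"turn": [0,0,0],"grip": 0},{"xyz": [-42,0,22],"turn": [0,0,0],"grip": 0},{"xyz": [-46,0,26],"turn": [0,0,0],"grip": 0},{"xyz": [-50,0,31],"turn": [0,0,0],"grip": 0},{"xyz": [-53,0,36],"turn": [0,0,0],"grip": 0},{"xyz": [-56,0,41],"turn": [0,0,0],"grip": 0}]}}

```text
clock: 9.7
tcp_pos: [0.5161, -0.1405, 0.15]
orientation: [0.001, 0.477, 0.879, -0.0]
wrist_force: [-0.2, 0.4, 5.1]
finger_gap: -0.0004
grip_force: 2.2
```

```bash
python3 -c "
from h import *
st();s=env.get_state();f=np.array([.545,-.839]);print(s['wrist_force'][:2]@f,rel([.4825+.545*.0698,-.0898-.839*.0698,.1275],np.radians(33))[0])"
```

```text
t9.70 [ 0.5161 -0.1405  0.15  ] hy32.99 F [-0.2   0.42  5.14] T [-0.006 -0.156  0.034] gap-0.0004 g2.2 j6 0.579 tau6 0.043
-0.46308500183209883 [-9.  -0.5 22.5]
```

Now I'll press downward to the end stop in small steps.

{"op": "apply_moves", "data": {"rows": [{"xyz": [-3,0,5],"turn": [0,0,0],"grip": 0},{"xyz": [-5,0,10],"turn": [0,0,0],"grip": 0},{"xyz": [-7,0,15],"turn": [0,0,0],"grip": 0},{"xyz": [-8,0,18],"turn": [0,0,0],"grip": 0},{"xyz": [-8,0,20],"turn": [0,0,0],"grip": 0},{"xyz": [-8,0,20],"turn": [0,0,0],"grip": 0}]}}

```text
clock: 10.2
tcp_pos: [0.5198, -0.1466, 0.1298]
orientation: [-0.0, 0.477, 0.879, -0.0]
wrist_force: [1.8, -0.9, 1.9]
finger_gap: -0.0
grip_force: 0.7
```

```bash
python3 -c "from h import *;st()"
```

```text
t10.20 [ 0.5198 -0.1466  0.1298] hy32.99 F [ 1.77 -0.88  1.89] T [-0.115 -0.182 -0.012] gap-0.0000 g0.7 j6 0.572 tau6 0.002
```

{"op": "apply_moves", "data": {"rows": [{"xyz": [0,0,1],"turn": [0,0,0],"grip": 0},{"xyz": [0,0,2],"turn": [0,0,0],"grip": 0},{"xyz": [0,0,3],"turn": [0,0,0],"grip": 0},{"xyz": [0,0,3],"turn": [0,0,0],"grip": 0}]}}

```text
clock: 10.53
tcp_pos: [0.5202, -0.1465, 0.1285]
orientation: [0.001, 0.477, 0.879, 0.0]
wrist_force: [0.0, -0.0, 9.3]
finger_gap: -0.0004
grip_force: 4.7
```

```bash
python3 -c "from h import *;st()"
```

```text
t10.53 [ 0.5202 -0.1465  0.1285] hy33.01 F [ 0.02 -0.03  9.32] T [-0.041  0.016  0.012] gap-0.0004 g4.7 j6 0.572 tau6 0.009
```

{"op": "apply_moves", "data": {"rows": [{"xyz": [0,0,1],"turn": [0,0,0],"grip": 0},{"xyz": [0,0,1],"turn": [0,0,0],"grip": 0},{"xyz": [0,0,1],"turn": [0,0,0],"grip": 0}]}}

```text
clock: 10.78
tcp_pos: [0.5204, -0.1464, 0.1281]
orientation: [0.001, 0.477, 0.879, 0.0]
wrist_force: [0.1, 0.2, 13.4]
finger_gap: 0.0002
grip_force: 6.5
```

```bash
python3 -c "from h import *;st()"
```

```text
t10.78 [ 0.5204 -0.1464  0.1281] hy33.02 F [ 0.05  0.24 13.37] T [0.104 0.127 0.077] gap0.0002 g6.5 j6 0.572 tau6 0.023
```

{"op": "apply_moves", "data": {"rows": [{"xyz": [0,0,-5],"turn": [0,0,0],"grip": 0},{"xyz": [0,0,-30],"turn": [0,0,0],"grip": 0},{"xyz": [0,0,-60],"turn": [0,0,0],"grip": 0},{"xyz": [20,0,-90],"turn": [0,0,0],"grip": 0},{"xyz": [50,0,-120],"turn": [0,0,0],"grip": 0},{"xyz": [50,0,-120],"turn": [0,0,0],"grip": 0},{"xyz": [50,0,-120],"turn": [0,0,0],"grip": 0},{"xyz": [50,0,-120],"turn": [0,0,0],"grip": 0}]}}

```text
clock: 11.45
tcp_pos: [0.492, -0.1042, 0.2455]
orientation: [-0.001, 0.477, 0.879, -0.0]
wrist_force: [0.7, 0.7, -0.4]
finger_gap: -0.0001
grip_force: 0.0
```

```bash
python3 - <<'E'
from h import *
st()
c=cam("wrist");cv2.imwrite("pics/w3.png",c["color"])
p=fcloud(c).reshape(-1,3)
h=np.radians(-57);f=np.array([np.cos(h),np.sin(h)]);g=np.array([-f[1],f[0]])
A=(p[:,:2]-[.480,-.0914])@f*1000;B=(p[:,:2]-[.480,-.0914])@g*1000;z=p[:,2]*1000
m=(z>112)&(A>45)&(A<110)&(abs(B)<30)
print(m.sum(),np.polyfit(A[m],z[m],1),np.polyfit(A[m],B[m],1),np.percentile(A[m],[1,99]),np.percentile(B[m],[1,99]),z[m].mean())
E
```

```text
t11.45 [ 0.492  -0.1042  0.2455] hy33.03 F [ 0.73  0.71 -0.43] T [ 0.02  -0.002 -0.031] gap-0.0001 g0.0 j6 0.626 tau6 0.005
452 [2.11269246e-02 1.26257375e+02] [0.00228928 0.23774766] [45.23579415 69.14994363] [-5.61122921  6.19005448] 127.46134561973776
```

View pics/w3.png

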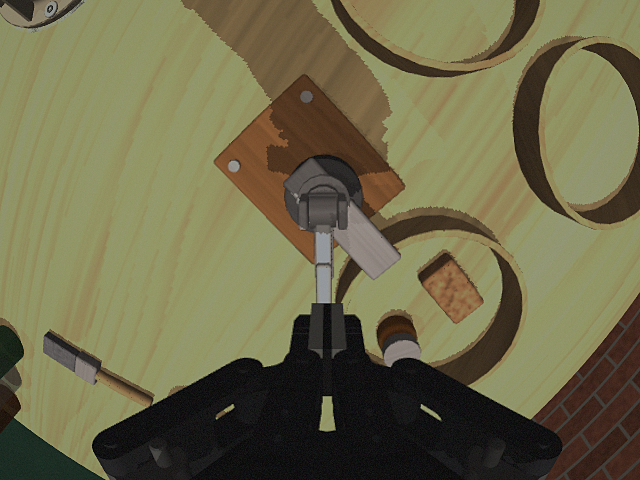

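The lever lies flat along the rest: blade at pixels (322,235)–(322,300), slope 0.02, so about 1.55 rad. The bolt heading is unchanged at −57°, and the hoop, cork and jar sit as before. The tool is clear, so I'm handing in.

```bash
python3 -c "from h import *;print(ticket.hand_in())"
```

```text
the job is handed in; nothing more can be done
None
```

I turned the bolt in to an estimated 0.42 N m (about 17 N on the bar), folded the lever flat onto its rest and handed the job in; the last wrist picture shows the hoop, cork and jar undisturbed, and hand-in gave no verdict.

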